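# Unlock the tube mixer and slide its carriage over

### The job

The tube mixer is still locked for transport. Draw the red-handled locking pin straight out of its slanted bore and, without dropping it, park it in the notch of the yellow bracket beside it: shank against the closed end of the notch, collar flat on the bracket, let go. Only then slide the tube carriage by its black post to the left (as the robot sees it) all the way to its stop, let go, and leave everything else where it is.

Things in the scene. Friction and masses are not known exactly. Their poses are not given: they have to be found in the camera images.
- pin_grip (a point): centre of the locking pin's red square grip (18 x 18 across its x and y, 46 long). z runs along the pin from tip to grip. Below the grip: round steel collar 26 across, 6 thick; then steel shank 12 across, 46 long. Collar underside 29 below this point, shank tip 75 below, grip top 23 above. Loose, about 90 g; at the start it sits in the bore, collar on the block
- pin_seat (a point): centre of the underside of the pin's collar, axes as pin_grip
- pin: the locking pin as a whole; origin and axes as pin_seat
- bore: aluminium lock block, slanted face 60 x 44, 30 thick. Origin at the bore's mouth mid-face, 95 above the bench; z out along the bore, leaning 28 degrees from vertical to the robot's side; x up the slope, y along the mixer to its left. Bore 14 across, right through; the pin's tip beyond it stands in a gap of the carriage and locks it
- handle_bar (a point): middle of the mixer's black carrying handle above the pin: round bar 12 thick along y, 90 wide, legs running back from its ends and down behind the carriage. Fixed. It bars a gripper coming straight down on the pin; one leaning along the bore clears it
- notch: yellow fork plate slanted like the bore, 85 left or right of it (varies): 46 wide (y), 10 thick (z -10 to 0), x from -18 to 22. Slot 16 wide through it, open at +x (up the slope), closed at x = -6. Origin on its upper face where pin_seat lies once parked, shank on the closed end; pin z then along this z. Shank can enter along z or from +x; 50 free beneath
- carriage (a joint): travel (m) of the white tube carriage to the mixer's left (+y): 0 = locked position, 0.060 = end stop. About 1.5 N friction, light damping, stays where left. With the pin in place it has only 2 mm of play
- post_grip (a point): on the carriage's black square post at its right (-y) end, 16 x 16 across, moving with it: 105 above the bench, 20 below the post's top. x, y are the mixer's x (away from the robot) and y (left), z up. A tube rack 115 high starts 25 from here in x and 50 in y. The parking bracket, pin parked, stays 35 or more from the post
- tip_box: bystander: orange tip box 90 x 130 x 86 tall; origin under its centre
- weigh_boat: bystander: shallow white weighing tray 90 x 120 x 22; origin under its centre
- rotor: bystander: blue centrifuge rotor lying flat, 92 across, 34 tall; origin under its centre
- jar: bystander: amber jar 56 across, 75 tall; origin under its centre
- vial: bystander: small clear vial with blue cap, 24 across, 42 tall, standing on the mixer's base plate near the base's +y end, in front of the carriage; origin under its centre
- reagent: bystander: white bottle 52 across, 110 tall; origin under its centre
- scoop: bystander: flat steel scoop about 130 long, 8 thick; origin under its middle

How it is judged:
On the way, in this order (a step that is already met when the one before it is completed fails the run):
1. the pin is drawn clear of the bore (collar more than 48 mm off the block) with the carriage still in its locked position (z of pin_seat in the frame of bore above 0.048 m and value of joint carriage below 0.01 m), for 0.1 s.
2. the pin is parked in the notch and let go, with the carriage still in its locked position (x of pin_seat in the frame of notch between -0.005 and 0.009 m and y of pin_seat in the frame of notch between -0.005 and 0.005 m and z of pin_seat in the frame of notch between -0.003 and 0.004 m and angle between the z axis of pin_grip and the z axis of notch, either way round below 0.15 rad and contact force between pin and the fingers below 0.05 N and value of joint carriage below 0.01 m), for 0.2 s.
At the end, for the whole second after the job is handed in: The pin rests in the yellow notch, let go: collar underside within 3 to 4 mm of the plate's upper face, within 9 mm of the closed end's seat along the notch and 5 mm across it, leaning with the notch within 0.15 rad, at rest; the carriage is at its left stop (joint above 0.056 m), at rest (x of pin_seat in the frame of notch between -0.005 and 0.009 m and y of pin_seat in the frame of notch between -0.005 and 0.005 m and z of pin_seat in the frame of notch between -0.003 and 0.004 m and angle between the z axis of pin_grip and the z axis of notch, either way round below 0.15 rad and contact force between pin and the fingers below 0.05 N and value of joint carriage above 0.056 m and velocity of joint carriage between -0.01 and 0.01 m/s and linear speed of pin below 0.02 m/s); the robot touches nothing.
It fails at once if the pin is dropped (its grip comes lower than 70 mm above the bench) (height (world z) of pin_grip below 0.07 m).
It fails at once if a bystander is moved more than 25 mm (distance of any of tip_box, weigh_boat, rotor, jar, vial, reagent, scoop from where it was at the start of the episode above 0.025 m).
It also fails if it takes over 59 s, if anything falls off the work surface, if the arm or the gripper's body presses on something with over 40 N, if the wrist force passes 120 N, or if a joint passes its speed limit or range.

### The arm

A 7-joint arm with a two-finger parallel gripper is mounted at the origin on the work surface. World frame = base frame: x ahead of the robot, y to its left, z up, the work surface at z = 0. Lengths are in m, angles in rad, forces in N, time in s.
With the tool pointing down it reaches from about 0.425 to 0.925 m from the base axis. Payload 6.8 kg.
Tool frame: the origin (TCP) lies at the very end of the fingers, on their centre line; the grasp point (between the pads) lies 19 mm behind it (r.tcp_to_grasp is the distance from the TCP to the grasp point, in m); z points along the fingers, y is the line along which they close (so a half turn about z gives the same grasp; the last joint's range is limited). The gripper opens to 85 mm and grips with 20 to 120 N. Pads are 22 mm wide; open, the fingers measure 114 mm over their backs; the gripper's body (76 mm by 85 mm) begins 54 mm behind the grasp point. The pads swing forward as they close: fully open they stand 13 mm farther back than shut.
Start: joints at [-1.314, 0.477, 0.022, 1.555, -0.011, 1.109, -0.083], TCP at [0.241, 0.631, 0.231] pointing down, gripper open.
Joint ranges: [-2.96, 2.96], [-0.34, 2.1], [-1.41, 1.46], [0.24, 2.44], [-1.37, 4.51], [0.17, 1.92], [-2.96, 2.96]. Speed limits (rad/s): [2.39, 2.39, 3.14, 3.14, 3.14, 3.14, 3.14].

### API

Orientations are given as a rotation vector (axis times angle).
In Python, from bench import r gives the robot as it stands.
- The arm moves only by the tool step_arm, never from a script. Its argument "moves" is a list of rows, each a list of 7 numbers: the shift along the tool's x, y, z in mm, then the turn, a rotation vector about the tool's x, y, z in rad, then the finger opening in mm, from 0 to 85.4. A call has 1 to 8 rows; each row is the pose to reach, as a shift and turn from the pose commanded when the call began, along the tool's axes at that moment; what a row does not reach only later rows make up. A row lasts 1/10 s, in which the tool goes at most 50 mm and 8.59 degrees, less where a joint would pass 70% of its speed; a pose out of reach is approached as far as the arm can. A call with a gripper value outside its range is refused whole. The fingers move at their own pace and stop on an object; "grip_force" is the grip in N (left out, the last holds). Time passes only in rows, so rows that repeat a pose let the fingers close. It gives the time, the measured TCP pose, the force, the opening and the grip force at its end, in the units of the state.
- r.get_obs(): the state, without advancing time (a new reading comes with each control period).
- r.grab_frame(name): name is "scene" or "top" or "wrist"; returns a dict with "image" (420x560x3 uint8, red, green, blue), "depth" (420x560 float32, m along the optical axis (not along the pixel's ray), 0 where there is no reading), "mtx" (3x3 intrinsics, pixels), "rvec" (rotation vector, rad) and "tvec" (3), from world to camera coordinates, as OpenCV has them. Camera axes: x right, y down, z forward; pixel columns grow to the right and rows downward; lengths in m; the calibration is good to about 2 mm. A picture is of the moment at which its call begins.
- r.hand_in(): hands the job in; it is judged then, once.
The state is a dict: "clock": time; "joints": joint angles; "qvel": joint speeds; "tau": joint torques, N m; "tcp_pos": TCP position; "orientation": TCP orientation; "contact_force": force on the tool from outside, world axes, zero at the start; "moment": the same for the moment, N m; "grip_width": finger opening in m; "gripper_force": force on a finger pad.
Only numpy, scipy, OpenCV 4.12 (cv2) and the standard library are available. Lean on these libraries where they do the work, as an engineer would, in place of code of your own. Each camera call takes 0.05 s, during which the arm holds its last target. There are 200 camera calls.

## Working session

There is one attempt and no reset: what is moved stays moved. The work goes in short steps, Python scripts to look and compute and a tool call to move; the robot and the scene stay as the last step left them, time stands still between calls to the robot, and variables do not carry over. Pictures are saved under pics/ and viewed, at most 10 in all, crops included, and the job is handed in when it is done.

Besides the shell and the picture viewer there is one more tool, called after ">>>" as name(argument=value, ...) on one line, values as JSON. step_arm: Moves the arm, as the interface text tells. Its arguments: {"type":"object","properties":{"moves":{"type":"array","items":{"type":"array","items":{"type":"number"}}},"grip_force":{"type":"number"}},"required":["moves"]}

```bash
mkdir -p pics; ls; cat > h.py <<'E'
import numpy as np, cv2
from bench import r
from scipy.spatial.transform import Rotation as R
def grab(n):
    f=r.grab_frame(n); f['R']=cv2.Rodrigues(np.array(f['rvec'],float))[0]; f['t']=np.array(f['tvec'],float).ravel(); return f
def pts(f):
    d=f['depth']; v,u=np.mgrid[:d.shape[0],:d.shape[1]]; K=f['mtx']
    c=np.stack([(u-K[0][2])/K[0][0]*d,(v-K[1][2])/K[1][1]*d,d],-1)
    return (c-f['t'])@f['R']
def save(f,n): cv2.imwrite('pics/'+n+'.png',f['image'][:,:,::-1])
E
python3 - <<'E'
from h import *
ims=[]
for n in ['scene','top','wrist']:
    f=grab(n); np.savez('/tmp/'+n,**f); save(f,n); print(n,-f['R'].T@f['t'],f['R'][2])
print(r.get_obs())
E
```

```text
pics
scene [ 1.36942646 -0.20688676  0.81224238] [-0.78021547  0.23686594 -0.57892862]
top [0.35360148 0.05894913 1.30124437] [ 0.13986806 -0.02953368 -0.9897296 ]
wrist [0.17145796 0.65643847 0.3721654 ] [ 0.27245199 -0.1056482  -0.95635159]
{'clock': 0.15, 'joints': array([-1.31410845,  0.47760446,  0.02233302,  1.55619775, -0.01149753,
        1.10928949, -0.08308172]), 'qvel': array([-7.69256536e-04, -6.52172828e-04,  2.28194608e-04, -2.54039963e-03,
        5.74977186e-05,  6.64884963e-04,  1.42636769e-03]), 'tau': array([ 2.69622906e-03, -5.96924365e+01,  1.61013756e+00, -2.81490469e+01,
        1.27076716e-02,  6.51613562e-03, -7.57200041e-06]), 'tcp_pos': array([0.24064622, 0.6301721 , 0.23056389]), 'orientation': array([-5.69730198e-01, -3.08933822e+00,  2.13920763e-03]), 'contact_force': array([ 0.5856864 , -0.7110738 , -0.94465482]), 'moment': array([-0.05017263, -0.01590527,  0.03145848]), 'gripper_force': 0.0, 'grip_width': 0.08547136601435076}
```

View pics/scene.png

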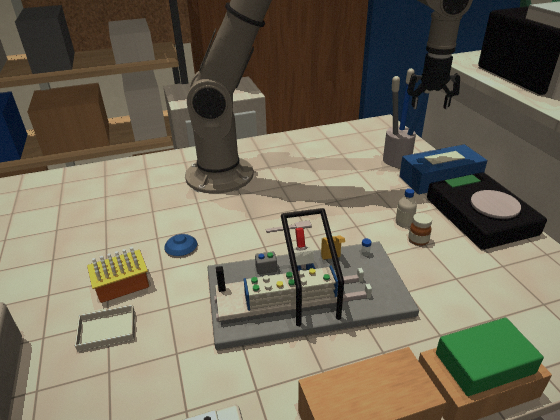

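View pics/top.png

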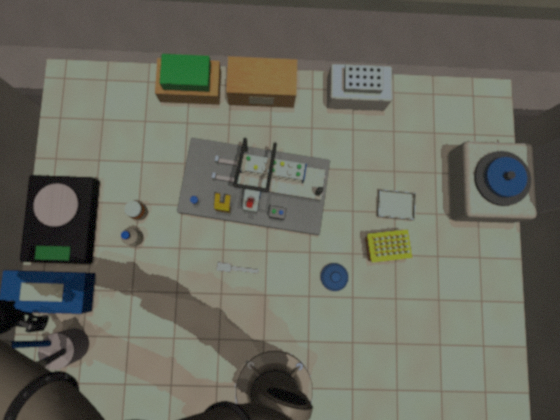

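The scene view shows the mixer with the red pin at about (300,237), the yellow bracket at (332,247) and the post at (220,278). In the top view the pin is at (250,203), the bracket at (222,203), i.e. to the left of the pin, and the post at (319,190).

```bash
cat > m.py <<'E'
from h import *
for n in ['scene','top']:
    f=dict(np.load(f'/tmp/{n}.npz')); P=pts(f); hsv=cv2.cvtColor(f['image'],cv2.COLOR_RGB2HSV)
    H,S,V=[hsv[...,i].astype(int) for i in range(3)]
    ok=(f['depth']>0)&(P[...,0]>.5)&(P[...,0]<1)&(P[...,1]>-.25)&(P[...,1]<.35)&(P[...,2]>0.02)
    for c,m in dict(red=((H<6)|(H>174))&(S>150)&(V>60),yel=(H>15)&(H<32)&(S>150)&(V>60),black=(V<35)).items():
        m=m&ok; k,l,st,ce=cv2.connectedComponentsWithStats(m.astype(np.uint8))
        for i in range(1,k):
            if st[i,4]>=12:
                q=P[l==i]; print(n,c,st[i],ce[i].round(1),'med',np.median(q,0).round(3),'min',q.min(0).round(3),'max',q.max(0).round(3))
    # base plate
    b=(P[...,2]>.008)&(P[...,2]<.035)&(S<70)&(V<150)&(P[...,0]>.45)&(P[...,0]<1.)&(abs(P[...,1]-.05)<.35)&(f['depth']>0)
    k,l,st,ce=cv2.connectedComponentsWithStats(b.astype(np.uint8)); i=1+st[1:,4].argmax(); q=P[l==i]
    print(n,'base z',np.median(q[:,2]),cv2.minAreaRect(q[:,:2].astype(np.float32)),cv2.boxPoints(cv2.minAreaRect(q[:,:2].astype(np.float32))).round(3).tolist())
for n,(x,y,w,h) in dict(scene=(200,200,190,140),top=(175,130,160,110)).items():
    im=cv2.imread(f'pics/{n}.png')[y:y+h,x:x+w]; cv2.imwrite(f'pics/{n}_c.png',np.clip(cv2.resize(im,None,fx=4,fy=4,interpolation=2)*1.6,0,255).astype(np.uint8)[:600,:800])
E
python3 m.py
```

```text
scene red [296 228   9  20 144] [299.8 237.1] med [0.566 0.091 0.126] min [0.546 0.082 0.104] max [0.578 0.101 0.145]
scene yel [332 236  13  21 133] [337.9 243.4] med [0.563 0.191 0.082] min [0.557 0.131 0.031] max [0.665 0.202 0.179]
scene yel [322 238  10  21 154] [325.4 248.9] med [0.558 0.159 0.06 ] min [0.545 0.119 0.031] max [0.665 0.179 0.181]
scene yel [310 269   5   5  24] [311.9 270.9] med [0.673 0.081 0.114] min [0.666 0.074 0.11 ] max [0.678 0.087 0.117]
scene yel [277 282   6   5  25] [279.4 283.9] med [ 0.688 -0.     0.113] min [ 0.681 -0.006  0.11 ] max [0.694 0.005 0.116]
scene black [ 281  209   63  117 1033] [313.2 266.7] med [0.716 0.086 0.156] min [0.566 0.018 0.027] max [0.756 0.179 0.218]
scene black [216 267   9  25 159] [220.2 278.6] med [ 0.615 -0.116  0.101] min [ 0.602 -0.123  0.063] max [ 0.619 -0.108  0.127]
scene base z 0.029776012565641472 ((0.6337911486625671, 0.08368951082229614), (0.4597979784011841, 0.2543342709541321), 82.7354965209961) [[0.4790000021457672, -0.12800000607967377], [0.7310000061988831, -0.1599999964237213], [0.7889999747276306, 0.29600000381469727], [0.5370000004768372, 0.328000009059906]]
top red [247 199   6   8  32] [249.2 202.9] med [0.554 0.093 0.14 ] min [0.545 0.084 0.121] max [0.569 0.099 0.147]
top yel [215 193  15  19 193] [221.8 202.9] med [0.556 0.176 0.096] min [0.537 0.154 0.029] max [0.597 0.205 0.112]
top base z 0.029555415393629502 ((0.6302769184112549, 0.08100084960460663), (0.4605197608470917, 0.25152212381362915), 82.86273193359375) [[0.47699999809265137, -0.13199999928474426], [0.7260000109672546, -0.16300000250339508], [0.7839999794960022, 0.2939999997615814], [0.5339999794960022, 0.32499998807907104]]
```

```bash
cat >> h.py <<'E'
ym=np.array([.126,.992,0]); ym/=np.linalg.norm(ym); xm=np.array([ym[1],-ym[0],0]); Z=np.array([0,0,1.])
c,s=np.cos(np.radians(28)),np.sin(np.radians(28))
B=np.stack([c*xm+s*Z, ym, c*Z-s*xm],1)   # bore axes as columns
def tool():
    o=r.get_obs(); return np.array(o['tcp_pos']),R.from_rotvec(o['orientation'])
E
python3 - <<'E'
from h import *
p,T=tool(); M=T.as_matrix(); print('tool axes\n',M.round(3))
f=dict(np.load('/tmp/wrist.npz')); cam=-f['R'].T@f['t']; print('cam in tool',M.T@(cam-p),'cam axes in tool',(M.T@f['R'].T).round(3))
for n in ['scene','top']:
    f=dict(np.load(f'/tmp/{n}.npz')); P=pts(f); hsv=cv2.cvtColor(f['image'],cv2.COLOR_RGB2HSV); V=hsv[...,2]
    m=(P[...,2]>.17)&(P[...,2]<.24)&(P[...,0]>.5)&(P[...,0]<.8)&(abs(P[...,1]-.09)<.08)&(f['depth']>0)
    q=P[m]; e=q@B
    print(n,m.sum(), 'x,y,z quantiles',np.percentile(q,[2,25,50,75,98],axis=0).round(3).tolist())
    k=q[q[:,2]>.195]; print((k@np.stack([xm,ym,Z],1)).round(3)[::6].tolist())
# candidate tool orientation: z=-bore z, y=+-ym ; rotation from now
for sg in (1,-1):
    zt=-B[:,2]; yt=sg*ym; G=np.stack([np.cross(yt,zt),yt,zt],1); rv=R.from_matrix(M.T@G).as_rotvec(); print(sg,rv,np.linalg.norm(rv)); print(G.round(3))
E
```

```text
tool axes
 [[-0.934  0.357 -0.   ]
 [ 0.357  0.934 -0.001]
 [-0.    -0.001 -1.   ]]
cam in tool [ 0.07399331 -0.00033502 -0.14160792] cam axes in tool [[-0.    -0.956 -0.292]
 [ 1.    -0.    -0.   ]
 [ 0.    -0.292  0.956]]
scene 692 x,y,z quantiles [[0.582, 0.03, 0.171], [0.593, 0.04, 0.185], [0.619, 0.086, 0.2], [0.653, 0.124, 0.212], [0.687, 0.135, 0.218]]
[[0.567, 0.201, 0.216], [0.569, 0.184, 0.218], [0.572, 0.198, 0.217], [0.569, 0.212, 0.213], [0.569, 0.178, 0.216], [0.575, 0.19, 0.218], [0.574, 0.204, 0.215], [0.57, 0.152, 0.217], [0.573, 0.165, 0.217], [0.575, 0.178, 0.217], [0.574, 0.192, 0.214], [0.578, 0.205, 0.215], [0.566, 0.135, 0.215], [0.57, 0.148, 0.216], [0.574, 0.16, 0.216], [0.573, 0.174, 0.213], [0.575, 0.188, 0.213], [0.576, 0.201, 0.212], [0.566, 0.116, 0.215], [0.573, 0.129, 0.218], [0.575, 0.142, 0.217], [0.574, 0.156, 0.214], [0.576, 0.169, 0.214], [0.577, 0.183, 0.212], [0.577, 0.196, 0.21], [0.581, 0.209, 0.211], [0.574, 0.122, 0.217], [0.574, 0.135, 0.214], [0.576, 0.149, 0.214], [0.576, 0.162, 0.212], [0.575, 0.176, 0.209], [0.582, 0.204, 0.21], [0.576,
[... 1586 characters left out ...]
, [0.567, 0.173, 0.217], [0.569, 0.157, 0.22], [0.573, 0.141, 0.216], [0.58, 0.111, 0.205], [0.564, 0.178, 0.216], [0.566, 0.162, 0.218], [0.569, 0.146, 0.217], [0.573, 0.13, 0.211], [0.575, 0.114, 0.214], [0.564, 0.165, 0.213], [0.566, 0.148, 0.214], [0.569, 0.129, 0.217], [0.572, 0.113, 0.215], [0.564, 0.145, 0.214], [0.566, 0.129, 0.215], [0.569, 0.113, 0.217], [0.564, 0.129, 0.213], [0.566, 0.112, 0.218], [0.564, 0.112, 0.214]]
1 [-0.05959474 -0.48642936 -0.23329159] 0.5427614796852342
[[-0.876  0.126  0.466]
 [ 0.111  0.992 -0.059]
 [-0.469  0.    -0.883]]
-1 [-0.70394148  0.08624317  2.82291701] 2.9106411565028467
[[ 0.876 -0.126  0.466]
 [-0.111 -0.992 -0.059]
 [ 0.469 -0.    -0.883]]
```

View pics/scene_c.png

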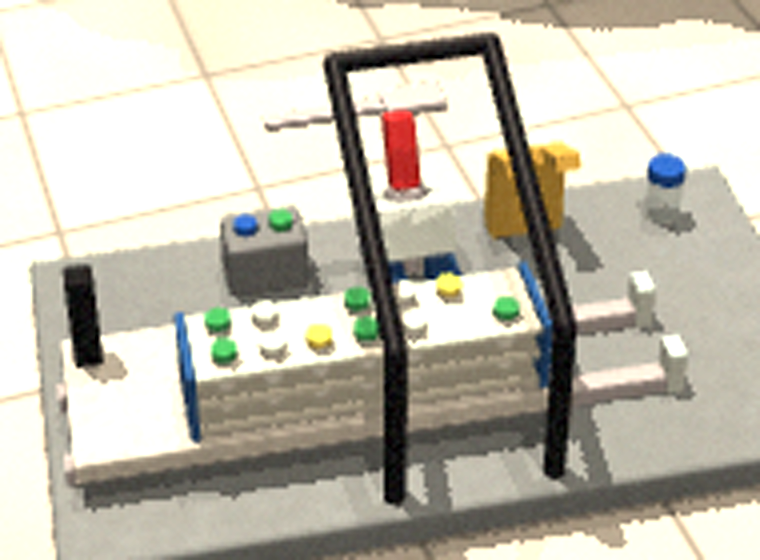

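```bash
cat >> h.py <<'E'
GT=np.stack([np.cross(ym,-B[:,2]),ym,-B[:,2]],1)
def delta(p1,G=None):
    p,T=tool(); M=T.as_matrix(); d=M.T@(np.array(p1)-p)*1000
    return d.round(1), R.from_matrix(M.T@(GT if G is None else G)).as_rotvec().round(3)
E
python3 - <<'E'
from h import *
for n in ['scene','top']:
    f=dict(np.load(f'/tmp/{n}.npz')); P=pts(f); hsv=cv2.cvtColor(f['image'],cv2.COLOR_RGB2HSV)
    H,S,V=[hsv[...,i].astype(int) for i in range(3)]
    m=((H<6)|(H>174))&(S>150)&(V>60)&(P[...,0]>.53)&(P[...,0]<.6)&(P[...,2]>.1)&(abs(P[...,1]-.09)<.02)
    e=P[m]@B; print(n,np.percentile(e,[5,50,95],axis=0).round(4).tolist())
g=np.array([.563,.092,.1206]); print(g@B)
print(delta(g+.13*B[:,2]+.04*ym))
E
```

```text
scene [[0.5402, 0.154, -0.1678], [0.5449, 0.1612, -0.1466], [0.5481, 0.1699, -0.1268]]
top [[0.5327, 0.1553, -0.1484], [0.5408, 0.1612, -0.1282], [0.5448, 0.1674, -0.1237]]
[ 0.53952033  0.16220687 -0.1502801 ]
(array([-424.4, -363.3,   -4.3]), array([-0.06 , -0.486, -0.233]))
```

>>> step_arm(moves=[[-212,-182,-2,-0.03,-0.243,-0.117,60],[-212,-182,-2,-0.03,-0.243,-0.117,60],[-424,-363,-4,-0.06,-0.486,-0.233,60],[-424,-363,-4,-0.06,-0.486,-0.233,60],[-424,-363,-4,-0.06,-0.486,-0.233,60],[-424,-363,-4,-0.06,-0.486,-0.233,60],[-424,-363,-4,-0.06,-0.486,-0.233,60],[-424,-363,-4,-0.06,-0.486,-0.233,60]])

```text
clock: 0.95
tcp_pos: [0.4322, 0.2773, 0.2341]
orientation: [0.168, 2.648, -0.039]
contact_force: [1.9, -0.0, 0.2]
grip_width: 0.0597
gripper_force: 0.0
```

```bash
python3 - <<'E'
from h import *
g=np.array([.563,.092,.1206]);print(delta(g+.13*B[:,2]+.04*ym), r.get_obs()['clock'])
E
```

```text
(array([ -81.9, -127.4,   41.8]), array([ 0.002, -0.   , -0.001])) 0.95
```

>>> step_arm(moves=[[-82,-127,42,0,0,0,60],[-82,-127,42,0,0,0,60],[-82,-127,42,0,0,0,60],[-82,-127,42,0,0,0,60],[-82,-127,42,0,0,0,60],[-82,-127,42,0,0,0,60]])

```text
clock: 1.55
tcp_pos: [0.5068, 0.1428, 0.2353]
orientation: [0.167, 2.648, -0.038]
contact_force: [0.1, 0.0, 0.5]
grip_width: 0.0596
gripper_force: 0.0
```

```bash
cat > w.py <<'E'
import sys
from h import *
g=np.array([.563,.092,.1206]);print(delta(g+.13*B[:,2]+.04*ym), r.get_obs()['clock'])
f=grab('wrist'); np.savez('/tmp/wrist.npz',**f); save(f,sys.argv[1])
P=pts(f); hsv=cv2.cvtColor(f['image'],cv2.COLOR_RGB2HSV)
H,S,V=[hsv[...,i].astype(int) for i in range(3)]
for c_,m in dict(red=((H<6)|(H>174))&(S>150)&(V>60),yel=(H>15)&(H<32)&(S>150)&(V>60)).items():
    m=m&(f['depth']>0)&(P[...,2]>.03)&(P[...,2]<.3); k,l,st,ce=cv2.connectedComponentsWithStats(m.astype(np.uint8))
    for i in range(1,k):
        if st[i,4]>100:
            e=P[l==i]@B; print(c_,st[i],'bore-axes pct',np.percentile(e,[1,5,50,95,99],axis=0).round(4).tolist())
E
python3 w.py w1
```

```text
(array([-1. , -3.3,  0.4]), array([ 0.002, -0.   , -0.   ])) 1.55
red [217 182  26  29 613] bore-axes pct [[0.5267, 0.1535, -0.167], [0.5268, 0.1547, -0.1619], [0.5312, 0.163, -0.1271], [0.5411, 0.1698, -0.1252], [0.5422, 0.1699, -0.1248]]
yel [ 297  118   52   81 3382] bore-axes pct [[0.4691, 0.2229, -0.2135], [0.4729, 0.2246, -0.2078], [0.5, 0.2456, -0.1672], [0.5368, 0.2666, -0.1633], [0.541, 0.2683, -0.1627]]
```

View pics/w1.png

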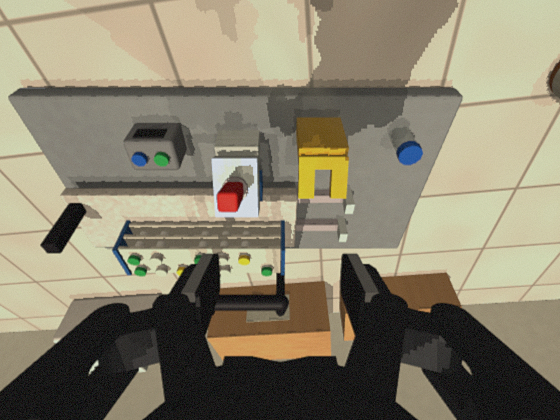

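The wrist view shows the pin's red top at (228,197), the yellow fork at (323,160) with its slot opening toward the bottom of the image (up the slope), and the vial at (410,152). Now the faces, measured precisely.

```bash
cat > face.py <<'E'
from h import *
f=dict(np.load('/tmp/wrist.npz')); P=pts(f); E=P@B; hsv=cv2.cvtColor(f['image'],cv2.COLOR_RGB2HSV)
H,S,V=[hsv[...,i].astype(int) for i in range(3)]; ok=(f['depth']>0)&(P[...,2]>.03)&(P[...,2]<.3)
yel=(H>15)&(H<32)&(S>150)&(V>60)&ok; red=((H<6)|(H>174))&(S>120)&(V>50)&ok
def plane(m,nm):
    q=P[m]; c0=q.mean(0); n=np.linalg.svd(q-c0)[2][2]; n*=np.sign(n[2]); nb=n@B
    print(nm,m.sum(),'normal in B',nb.round(3),'z med',np.median(E[m][:,2]).round(4))
    e=E[m]; rc=cv2.minAreaRect(e[:,:2].astype(np.float32)*1000); print('  rect',np.round(rc[0],1),np.round(rc[1],1),round(rc[2],1)); return rc
tr=red&(E[...,2]>-.1285); plane(tr,'pintop')
ty=yel&(abs(E[...,2]+.1640)<.0025); plane(ty,'plate')
e=E[ty]
for x0 in np.arange(.495,.545,.003):
    y=np.sort(e[abs(e[:,0]-x0)<.0015][:,1])
    if len(y)>3:
        d=np.diff(y); i=d.argmax(); print(round(x0,4),len(y),y[[0,-1]].round(4),'gap',y[i].round(4),y[i+1].round(4))
# slanted block face
w=(S<60)&(V>120)&ok&(abs(E[...,2]+.177)<.008)&(abs(E[...,1]-.162)<.03)&(abs(E[...,0]-.535)<.05); plane(w,'block')
E
python3 face.py
```

```text
pintop 378 normal in B [-0.028  0.016  0.999] z med -0.1262
  rect [535.1 161.2] [16.8 16.7] 89.5
plate 1595 normal in B [-0.01  0.    1.  ] z med -0.1642
  rect [518.1 245.9] [48.3 46.2] 0.1
0.495 62 [0.2232 0.2682] gap 0.2518 0.2537
0.504 153 [0.2233 0.2685] gap 0.2592 0.2603
0.507 174 [0.2233 0.2687] gap 0.2289 0.2299
0.51 165 [0.2233 0.2682] gap 0.2402 0.2411
0.513 133 [0.2234 0.2685] gap 0.2338 0.2347
0.516 98 [0.2235 0.2686] gap 0.2378 0.2537
0.519 98 [0.2235 0.2688] gap 0.2377 0.2539
0.522 101 [0.2235 0.2686] gap 0.2369 0.2537
0.525 103 [0.2237 0.2682] gap 0.2369 0.2537
0.528 107 [0.2228 0.2685] gap 0.2371 0.2537
0.531 97 [0.2228 0.2683] gap 0.2372 0.2541
0.534 97 [0.2229 0.2687] gap 0.2372 0.2544
0.537 97 [0.223 0.269] gap 0.2374 0.2537
0.54 95 [0.2229 0.2681] gap 0.2374 0.2538
0.543 12 [0.2259 0.2681] gap 0.2326 0.2598
block 1749 normal in B [-0.006  0.001  1.   ] z med -0.178
  rect [536.  160.9] [44.2 60.5] 89.9
```

```bash
python3 - <<'E'
from h import *
print(tool()[0]@B, delta(B@np.array([.5355,.161,-.165])))
E
```

```text
[ 0.53828261  0.20599949 -0.0197851 ] (array([  2.8, -45.4, 145.1]), array([ 0.003, -0.   ,  0.001]))
```

>>> step_arm(moves=[[3,-45,10,0.003,0,0.001,45],[3,-45,10,0.003,0,0.001,45],[3,-45,55,0.003,0,0.001,45],[3,-45,85,0.003,0,0.001,45],[3,-45,105,0.003,0,0.001,45],[3,-45,105,0.003,0,0.001,45],[3,-45,105,0.003,0,0.001,45]])

```text
clock: 2.3
tcp_pos: [0.5473, 0.0922, 0.1409]
orientation: [0.168, 2.649, -0.044]
contact_force: [0.5, 0.4, 0.1]
grip_width: 0.0452
gripper_force: 0.0
```

```bash
sed -i 's/^g=.*/print(r.get_obs()["clock"],tool()[0]@B,delta(B@np.array([.5355,.161,-.165])))/' w.py; python3 w.py w2; sed -i 's/-.1285/-.1285/' face.py; python3 face.py | head -4
```

```text
2.3 [ 0.5352532   0.16039421 -0.12501168] (array([-0.3,  0.7, 40. ]), array([-0.002, -0.001, -0.   ]))
red [ 265  222   34   58 1737] bore-axes pct [[0.5263, 0.1529, -0.168], [0.5265, 0.1536, -0.1627], [0.5284, 0.1612, -0.1274], [0.5417, 0.1685, -0.1255], [0.5435, 0.1694, -0.125]]
yel [ 363  124   99  123 8855] bore-axes pct [[0.4697, 0.2226, -0.2139], [0.4729, 0.2229, -0.2082], [0.5001, 0.2437, -0.1683], [0.5366, 0.2665, -0.1635], [0.5409, 0.2683, -0.163]]
yel [276 313  16  12 151] bore-axes pct [[0.6231, 0.1575, -0.2096], [0.6234, 0.1576, -0.209], [0.6272, 0.1635, -0.2065], [0.6346, 0.1686, -0.2043], [0.6353, 0.1691, -0.2033]]
pintop 973 normal in B [-0.034  0.011  0.999] z med -0.1263
  rect [534.9 161.1] [17.2 17.8] 87.7
plate 3780 normal in B [-0.011 -0.001  1.   ] z med -0.1643
  rect [517.8 246.1] [48.6 47.6] 0.4
```

View pics/w2.png

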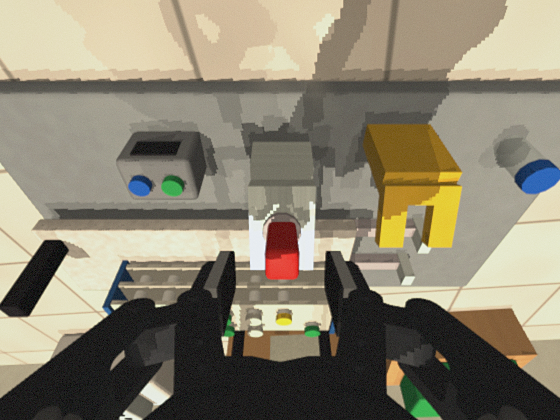

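The grip sits between the open fingers at (282,250), centred. I go down 40 mm and close.

>>> step_arm(moves=[[0,0.5,20,0,0,0,40],[0,0.5,40,0,0,0,40],[0,0.5,40,0,0,0,40],[0,0.5,40,0,0,0,10],[0,0.5,40,0,0,0,10],[0,0.5,40,0,0,0,10],[0,0.5,40,0,0,0,10],[0,0.5,40,0,0,0,10]], grip_force=50)

```text
clock: 3.15
tcp_pos: [0.5666, 0.0897, 0.1069]
orientation: [0.171, 2.647, -0.042]
contact_force: [-4.3, 0.7, 7.9]
grip_width: 0.0171
gripper_force: 49.7
```

```bash
python3 -c "
from h import *
print(tool()[0]@B,delta(B@np.array([.5355,.161,-.165])));o=r.get_obs();print(o['contact_force']@B,o['moment'])"
```

```text
[ 0.53652524  0.16038665 -0.16415125] (array([1. , 0.6, 0.8]), array([-0.001,  0.001, -0.002]))
[-0.097233    0.12732745  8.98329971] [-0.07775639  0.56569615 -0.08730289]
```

>>> step_arm(moves=[[0,0,-5,0,0,0,10],[0,0,-15,0,0,0,10],[0,0,-30,0,0,0,10],[0,0,-45,0,0,0,10],[0,0,-60,0,0,0,10],[0,0,-74,0,0,0,10],[0,0,-74,0,0,0,10],[0,0,-74,0,0,0,10]])

```text
clock: 3.95
tcp_pos: [0.5319, 0.0938, 0.1714]
orientation: [0.171, 2.648, -0.042]
contact_force: [0.1, 0.3, -1.7]
grip_width: 0.0176
gripper_force: 49.1
```

```bash
python3 w.py w3 ; python3 -c "
from h import *
o=r.get_obs();print(o['contact_force']@B,o['moment'],o['grip_width'])"; python3 face.py | tail -12
```

```text
3.95 [ 0.53594834  0.16011481 -0.09089307] (array([ 0.5,  1. , 74.1]), array([-0.001,  0.   , -0.002]))
red [ 258  244   45   82 3245] bore-axes pct [[0.5252, 0.1513, -0.0943], [0.5255, 0.1521, -0.0896], [0.5267, 0.1599, -0.0553], [0.54, 0.1674, -0.0523], [0.5417, 0.1682, -0.0519]]
yel [ 354  121   81  106 6313] bore-axes pct [[0.4696, 0.2227, -0.2139], [0.4726, 0.2229, -0.2084], [0.5002, 0.244, -0.1681], [0.5366, 0.2664, -0.1635], [0.5408, 0.2682, -0.163]]
[-0.31001344 -0.36386267 -0.82724773] [0.05441692 0.56458103 0.00189231] 0.017345501498297198
0.516 175 [0.2227 0.2684] gap 0.2376 0.2518
0.519 177 [0.2226 0.269 ] gap 0.2376 0.2534
0.522 177 [0.2227 0.2688] gap 0.2376 0.2535
0.525 168 [0.2225 0.2689] gap 0.2377 0.2536
0.528 177 [0.2226 0.2686] gap 0.2384 0.2533
0.531 156 [0.2227 0.2686] gap 0.2376 0.2536
0.534 169 [0.2227 0.2685] gap 0.2378 0.2531
0.537 163 [0.2228 0.2681] gap 0.2372 0.2534
0.54 164 [0.2228 0.2688] gap 0.2377 0.2535
0.543 21 [0.2248 0.2672] gap 0.2374 0.2537
block 3116 normal in B [-0.001  0.001  1.   ] z med -0.178
  rect [535.9 160.9] [44.1 60.5] 89.9
```

View pics/w3.png

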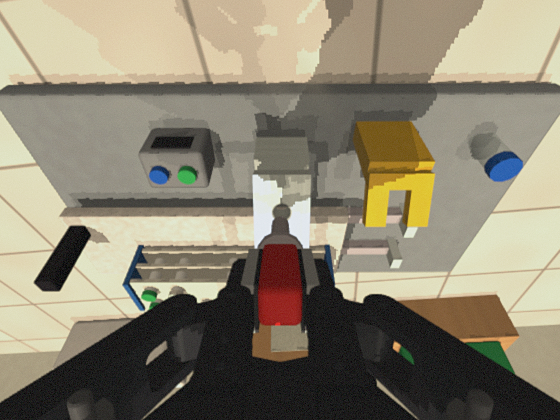

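The pin is out and hanging in the fingers, tip at (281,212), with the bracket slot at (397,205). I check its lean in the fingers.

```bash
cat > lean.py <<'E'
from h import *
f=dict(np.load('/tmp/wrist.npz')); P=pts(f); E=P@B; hsv=cv2.cvtColor(f['image'],cv2.COLOR_RGB2HSV)
H,S,V=[hsv[...,i].astype(int) for i in range(3)]
red=((H<6)|(H>174))&(S>120)&(V>50)&(f['depth']>0)&(P[...,2]>.03)&(P[...,2]<.35)
e=E[red]; zt=np.percentile(e[:,2],99.5); print('top z',zt)
fr=e[(e[:,2]<zt-.004)]
fr=fr[abs(fr[:,0]-np.median(fr[:,0]))<.004]
k=np.polyfit(fr[:,2]-zt,fr[:,0],1); print('front x: slope',k[0].round(3),'x at top',k[1].round(4))
for z in np.arange(zt-.044,zt-.004,.008):
    q=fr[abs(fr[:,2]-z)<.004]; 
    if len(q)>5: print((z-zt).round(3),len(q),'x',np.median(q[:,0]).round(4),'y',q[:,1].min().round(4),q[:,1].max().round(4),'mid',((q[:,1].min()+q[:,1].max())/2).round(4))
# steel below grip: points near axis
st=(S<70)&(f['depth']>0)&(abs(E[...,1]-np.median(fr[:,1]))<.02)&(E[...,2]>zt-.105)&(E[...,2]<zt-.046)&(abs(E[...,0]-np.median(fr[:,0])-.009)<.02)
q=E[st]
for z in np.arange(zt-.1,zt-.04,.006):
    w=q[abs(q[:,2]-z)<.003]
    if len(w)>4: print('steel',(z-zt).round(3),len(w),'x min',np.percentile(w[:,0],3).round(4),'y',w[:,1].min().round(4),w[:,1].max().round(4))
E
python3 lean.py
```

```text
top z -0.051694399263700654
front x: slope -0.0 x at top 0.526
-0.044 108 x 0.526 y 0.1513 0.1681 mid 0.1597
-0.036 247 x 0.5259 y 0.151 0.1684 mid 0.1597
-0.028 285 x 0.526 y 0.1509 0.1685 mid 0.1597
-0.02 325 x 0.526 y 0.1509 0.1684 mid 0.1597
-0.012 397 x 0.526 y 0.151 0.1685 mid 0.1597
-0.004 225 x 0.526 y 0.1511 0.1684 mid 0.1597
steel -0.094 49 x min 0.5289 y 0.1538 0.1654
steel -0.088 57 x min 0.5288 y 0.1539 0.1652
steel -0.082 55 x min 0.529 y 0.1541 0.1656
steel -0.076 58 x min 0.5288 y 0.1543 0.1649
steel -0.07 20 x min 0.5289 y 0.1569 0.1623
steel -0.052 86 x min 0.522 y 0.148 0.1717
steel -0.046 333 x min 0.5222 y 0.1477 0.1716
```

>>> step_arm(moves=[[11.5,10,0,0,0,0,10],[11.5,35,0,0,0,0,10],[11.5,60,0,0,0,0,10],[11.5,78,0,0,0,0,10],[11.5,86,0,0,0,0,10],[11.5,86,0,0,0,0,10],[11.5,86,0,0,0,0,10]])

```text
clock: 4.7
tcp_pos: [0.5327, 0.179, 0.1652]
orientation: [0.172, 2.649, -0.045]
contact_force: [-0.6, -0.4, -1.3]
grip_width: 0.0173
gripper_force: 49.1
```

```bash
python3 w.py w4; python3 lean.py; python3 face.py|sed -n 3,20p
```

```text
4.7 [ 0.52429509  0.24470546 -0.0916316 ] (array([-11.5, -83.4,  73.6]), array([-0.003, -0.001, -0.003]))
red [ 258  244   45   82 3248] bore-axes pct [[0.5137, 0.2359, -0.0953], [0.5139, 0.2368, -0.0907], [0.5152, 0.2445, -0.0561], [0.5284, 0.252, -0.053], [0.5303, 0.2529, -0.0526]]
yel [ 251  136   64  106 5513] bore-axes pct [[0.4692, 0.2236, -0.2136], [0.4725, 0.2253, -0.2082], [0.4983, 0.2465, -0.1679], [0.5345, 0.2668, -0.1634], [0.5401, 0.2683, -0.1629]]
yel [119 313  14  11 117] bore-axes pct [[0.5122, 0.0796, -0.2212], [0.6446, 0.0809, -0.2204], [0.648, 0.0865, -0.218], [0.6559, 0.0918, -0.2155], [0.6568, 0.1974, -0.0315]]
top z -0.05231146502063994
front x: slope 0.001 x at top 0.5145
-0.044 117 x 0.5144 y 0.2359 0.2528 mid 0.2444
-0.036 243 x 0.5144 y 0.2355 0.253 mid 0.2442
-0.028 284 x 0.5144 y 0.2356 0.253 mid 0.2443
-0.02 324 x 0.5143 y 0.2357 0.253 mid 0.2444
-0.012 395 x 0.5144 y 0.2356 0.2531 mid 0.2444
-0.004 248 x 0.5145 y 0.2357 0.2531 mid 0.2444
steel -0.1 6 x min 0.5178 y 0.2395 0.2492
steel -0.094 43 x min 0.5171 y 0.2396 0.2498
steel -0.088 50 x min 0.5171 y 
[... 329 characters left out ...]
 89.9
0.495 90 [0.2244 0.2685] gap 0.2358 0.238
0.498 4 [0.2258 0.2537] gap 0.2308 0.2437
0.501 28 [0.2236 0.2685] gap 0.2494 0.2544
0.504 277 [0.2235 0.2687] gap 0.2444 0.2451
0.507 261 [0.2234 0.2688] gap 0.2537 0.2544
0.51 250 [0.2234 0.2682] gap 0.2321 0.2328
0.513 231 [0.2233 0.2682] gap 0.2407 0.2414
0.516 164 [0.2232 0.2684] gap 0.2378 0.2545
0.519 160 [0.2231 0.2684] gap 0.2378 0.2545
0.522 155 [0.2228 0.2685] gap 0.2377 0.2538
0.525 158 [0.2229 0.2686] gap 0.2377 0.2538
0.528 156 [0.2236 0.2688] gap 0.2377 0.2539
0.531 150 [0.2235 0.2688] gap 0.2369 0.2547
0.534 144 [0.2234 0.2689] gap 0.2369 0.2547
0.537 121 [0.2233 0.2682] gap 0.2353 0.2539
0.54 86 [0.2239 0.2683] gap 0.2308 0.257
```

>>> step_arm(moves=[[0,1.5,4,0,0,0,10],[0,1.5,10,0,0,0,10],[0,1.5,20,0,0,0,10],[0,1.5,32,0,0,0,10],[0,1.5,44,0,0,0,10],[0,1.5,54,0,0,0,10],[0,1.5,57,0,0,0,10],[0,1.5,57,0,0,0,10]])

```text
clock: 5.55
tcp_pos: [0.5596, 0.1781, 0.1146]
orientation: [0.171, 2.649, -0.045]
contact_force: [-0.5, 0.7, -0.4]
grip_width: 0.0176
gripper_force: 49.1
```

```bash
python3 w.py w5; python3 lean.py; python3 -c "
from h import *
o=r.get_obs();print(o['contact_force']@B,o['moment'],o['grip_width'])"
```

```text
5.55 [ 0.52415525  0.24720881 -0.14894184] (array([-11.5, -86.1,  16.3]), array([-0.003, -0.001, -0.002]))
red [ 258  244   45   81 3248] bore-axes pct [[0.5135, 0.2384, -0.1527], [0.5137, 0.2393, -0.1478], [0.515, 0.247, -0.1134], [0.5282, 0.2546, -0.1103], [0.5299, 0.2554, -0.11]]
yel [ 236  143   85  116 7950] bore-axes pct [[0.4692, 0.2237, -0.2138], [0.4718, 0.2253, -0.2092], [0.4926, 0.2459, -0.1706], [0.5179, 0.2669, -0.1637], [0.5246, 0.2685, -0.1631]]
top z -0.10982382030888738
front x: slope 0.003 x at top 0.5143
-0.044 112 x 0.5142 y 0.2388 0.2553 mid 0.247
-0.036 243 x 0.5142 y 0.238 0.2555 mid 0.2468
-0.028 280 x 0.5142 y 0.2381 0.2555 mid 0.2468
-0.02 336 x 0.5142 y 0.2381 0.2555 mid 0.2468
-0.012 399 x 0.5142 y 0.2381 0.2556 mid 0.2469
steel -0.052 76 x min 0.5103 y 0.2351 0.2588
steel -0.046 315 x min 0.5104 y 0.2353 0.2587
[-0.51007358 -1.50256701 -0.53344086] [0.05727831 0.57917689 0.04601791] 0.017269675959881516
```

View pics/w5.png

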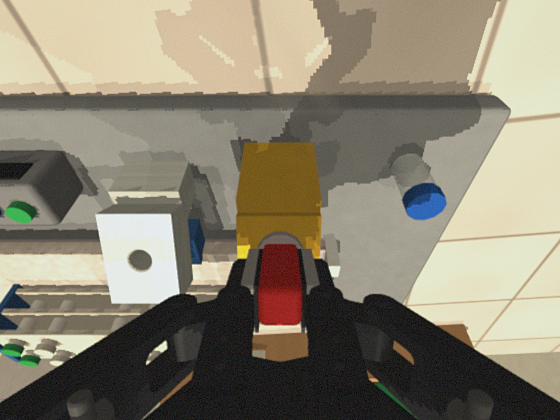

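The shank is in the slot, with the collar about 2.4 mm above the plate at (282,240). I finish the seating first and open afterwards.

>>> step_arm(moves=[[1.5,-1,1,0,0,0,10],[1.5,-1,2.3,0,0,0,10],[2.5,-1,2.5,0,0,0,10],[2.5,-1,2.5,0,0,0,10]])

```text
clock: 6.0
tcp_pos: [0.5591, 0.1775, 0.1127]
orientation: [0.171, 2.647, -0.042]
contact_force: [-1.4, -0.5, 5.3]
grip_width: 0.0176
gripper_force: 49.8
```

```bash
python3 w.py w6; python3 lean.py; python3 -c "
from h import *
o=r.get_obs();print(o['contact_force']@B,o['moment'],o['grip_width'])"
```

```text
6.0 [ 0.52287833  0.24650913 -0.15033766] (array([-12.8, -85.5,  14.8]), array([-0.001,  0.001, -0.003]))
red [ 258  244   45   81 3248] bore-axes pct [[0.5122, 0.2377, -0.154], [0.5125, 0.2386, -0.1492], [0.5137, 0.2463, -0.1147], [0.5268, 0.2538, -0.1117], [0.5286, 0.2547, -0.1113]]
yel [ 237  145   86  114 7831] bore-axes pct [[0.4692, 0.2237, -0.2138], [0.4714, 0.2252, -0.2095], [0.4918, 0.2458, -0.1713], [0.5163, 0.2668, -0.1637], [0.5228, 0.2684, -0.1632]]
top z -0.11115619990447555
front x: slope -0.003 x at top 0.513
-0.044 111 x 0.513 y 0.2377 0.2548 mid 0.2463
-0.036 244 x 0.5129 y 0.2373 0.2549 mid 0.2461
-0.028 281 x 0.5129 y 0.2374 0.2548 mid 0.2461
-0.02 324 x 0.5129 y 0.2374 0.2549 mid 0.2461
-0.012 404 x 0.5129 y 0.2374 0.2549 mid 0.2462
steel -0.052 72 x min 0.509 y 0.2351 0.2577
steel -0.046 328 x min 0.5093 y 0.2347 0.2581
[ 0.84005222 -2.25625445  6.6235712 ] [-0.24694273  0.13544681 -0.13767067] 0.017613992113065868
```

Collar contact shows as 6.6 N along the axis, and x and y are within about 1.5 mm. I open the fingers.

>>> step_arm(moves=[[0,0,0,0,0,0,22],[0,0,0,0,0,0,28],[0,0,0,0,0,0,40],[0,0,0,0,0,0,40],[0,0,0,0,0,0,40],[0,0,0,0,0,0,40]])

```text
clock: 6.65
tcp_pos: [0.5585, 0.1775, 0.1119]
orientation: [0.171, 2.648, -0.043]
contact_force: [-0.0, 0.1, -0.4]
grip_width: 0.04
gripper_force: 0.0
```

```bash
python3 w.py w7; python3 lean.py; python3 -c "
from h import *
o=r.get_obs();print(o['contact_force']@B,o['moment'],o['grip_width'])"
```

```text
6.65 [ 0.52201273  0.24644192 -0.15078563] (array([-13.7, -85.4,  14.3]), array([-0.002, -0.   , -0.002]))
red [ 258  246   44   81 3185] bore-axes pct [[0.5118, 0.238, -0.1534], [0.5121, 0.2387, -0.1487], [0.5133, 0.2463, -0.1145], [0.5265, 0.2536, -0.1117], [0.5282, 0.2544, -0.1112]]
yel [ 237  146   86  142 9001] bore-axes pct [[0.4693, 0.2238, -0.214], [0.472, 0.2253, -0.2087], [0.4942, 0.2458, -0.1693], [0.5339, 0.2667, -0.1635], [0.5404, 0.2683, -0.1503]]
top z -0.11100052869835166
front x: slope -0.003 x at top 0.5126
-0.044 121 x 0.5127 y 0.2376 0.2549 mid 0.2462
-0.036 233 x 0.5126 y 0.2378 0.2549 mid 0.2463
-0.028 273 x 0.5126 y 0.2379 0.2548 mid 0.2463
-0.02 322 x 0.5126 y 0.2378 0.2545 mid 0.2461
-0.012 383 x 0.5125 y 0.238 0.2545 mid 0.2463
steel -0.052 94 x min 0.5086 y 0.2344 0.258
steel -0.046 457 x min 0.5089 y 0.2338 0.2586
[ 0.36787611 -0.26302808  0.33767504] [ 0.06928535  0.49142939 -0.01222886] 0.04014199571785237
```

The pin stands parked and upright, about 1 mm from the seat and let go. I retract along its axis, then move right toward the post.

>>> step_arm(moves=[[0,0,-20,0,0,0,40],[0,0,-60,0,0,0,40],[0,0,-100,0,0,0,40],[0,0,-130,0,0,0,10],[0,-50,-130,0,0,0,0],[0,-100,-130,0,0,0,0],[0,-150,-130,0,0,0,0],[0,-200,-130,0,0,0,0]])

```text
clock: 7.5
tcp_pos: [0.4717, -0.0147, 0.2271]
orientation: [0.17, 2.647, -0.042]
contact_force: [1.5, -0.4, -1.7]
grip_width: 0.0001
gripper_force: 0.0
```

>>> step_arm(moves=[[0,-50,0,0,0,0,0],[0,-90,0,0,0,0,0],[0,-100,0,0,0,0,0],[0,-100,0,0,0,0,0],[0,-100,0,0,0,0,0]])

```text
clock: 8.0
tcp_pos: [0.4596, -0.1115, 0.227]
orientation: [0.17, 2.648, -0.043]
contact_force: [-0.1, 0.3, -0.5]
grip_width: -0.0
gripper_force: 0.0
```

```bash
python3 w.py w8; cat > post.py <<'E'
from h import *
A=np.stack([xm,ym,Z],1)
for n in ['wrist','scene']:
    f=dict(np.load('/tmp/wrist.npz')) if n=='wrist' else grab(n); P=pts(f); Q=P@A; hsv=cv2.cvtColor(f['image'],cv2.COLOR_RGB2HSV)
    # black post region in the mixer frame
    m=(hsv[...,2]<60)&(f['depth']>0)&(abs(Q[...,0]-.62)<.05)&(abs(Q[...,1]+.01)<.07)&(Q[...,2]>.075)&(Q[...,2]<.135)
    k,l,st,ce=cv2.connectedComponentsWithStats(m.astype(np.uint8))
    for i in range(1,k):
        if st[i,4]>40: print(n,st[i],np.percentile(Q[l==i],[1,10,50,90,99],axis=0).round(4).tolist())
print(tool()[0]@A,'tcp in mixer axes; bore origin',(B@[.536,.161,-.178])@A)
E
python3 post.py
```

```text
8.0 [ 0.52152987 -0.05269302 -0.02024969] (array([-13.6, 213.9, 144.5]), array([-0.001,  0.   , -0.002]))
yel [   0   60  122  117 4544] bore-axes pct [[0.4086, -0.3196, -0.2006], [0.413, -0.2943, -0.1939], [0.4376, -0.2429, -0.1646], [0.4936, -0.2193, -0.1517], [0.5062, -0.2142, -0.1496]]
yel [ 18 126  37  15 109] bore-axes pct [[0.4584, -0.3044, -0.1828], [0.4592, -0.3031, -0.182], [0.4639, -0.2809, -0.1783], [0.4706, -0.2656, -0.1545], [0.4717, -0.2582, -0.1522]]
yel [532 134  28  42 737] bore-axes pct [[0.469, 0.2215, -0.2198], [0.4707, 0.2219, -0.2161], [0.4834, 0.223, -0.2016], [0.4999, 0.2343, -0.1843], [0.5037, 0.2394, -0.1813]]
wrist [286 225  15  34 364] [[0.6075, -0.0461, 0.0756], [0.6082, -0.0442, 0.0791], [0.6089, -0.0378, 0.0967], [0.6097, -0.033, 0.1151], [0.6104, -0.0319, 0.1225]]
wrist [329 245   6  32  95] [[0.6405, 0.0101, 0.0751], [0.6431, 0.0102, 0.0787], [0.6536, 0.0103, 0.0919], [0.667, 0.0105, 0.1033], [0.6691, 0.0107, 0.1058]]
scene [216 266   9  22 145] [[0.6112, -0.0444, 0.0758], [0.6176, -0.0432, 0.0818], [0.6247, -0.037, 0.1069], [0.6264, -0.031, 0.1253], [0.6275, -0.0298, 0.1268]]
[ 0.47006763 -0.05203513  0.22686304] tcp in mixer axes; bore origin [0.55682585 0.161      0.09447209]
```

View pics/w8.png

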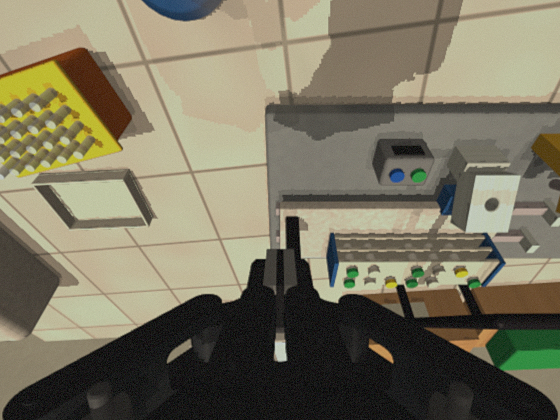

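The wrist view shows the post at (293,235), just ahead of the shut fingers; the fitted post centre is mixer x 0.6175, y -0.0385. I go to its right side and will push left.

>>> step_arm(moves=[[0,-36,0,0,0,0,0],[0,-36,20,0,0,0,0],[-20,-36,65,0,0,0,0],[-40,-36,110,0,0,0,0],[-60,-36,150,0,0,0,0],[-67,-36,180,0,0,0,0],[-67,-36,188,0,0,0,0],[-67,-36,188,0,0,0,0]])

```text
clock: 8.9
tcp_pos: [0.5971, -0.1633, 0.0942]
orientation: [0.17, 2.652, -0.034]
contact_force: [-0.1, -0.6, 0.9]
grip_width: 0.0001
gripper_force: 0.0
```

```bash
python3 - <<'E'
from h import *
A=np.stack([xm,ym,Z],1); o=r.get_obs(); print(tool()[0]@A, o['contact_force']@A)
E
```

```text
[ 0.61293986 -0.08672064  0.09421675] [-0.0055124  -0.56612806  0.8848054 ]
```

>>> step_arm(moves=[[-3,15,0,0,0,0,0],[-3,22,0,0,0,0,0],[-3,29,0,0,0,0,0],[-3,37,0,0,0,0,0],[-3,46,0,0,0,0,0],[-3,55,0,0,0,0,0],[-3,64,0,0,0,0,0],[-3,70,0,0,0,0,0]])

```text
clock: 9.7
tcp_pos: [0.6071, -0.0952, 0.0997]
orientation: [0.169, 2.648, -0.042]
contact_force: [-1.2, -1.3, 0.3]
grip_width: 0.0003
gripper_force: 1.0
```

```bash
python3 - <<'E'
from h import *
A=np.stack([xm,ym,Z],1); o=r.get_obs(); print(tool()[0]@A, o['contact_force']@A)
E
sed -i "s/'wrist','scene'/'scene'/;s/+.01)<.07/-.01)<.08/" post.py; python3 post.py
```

```text
[ 0.61427408 -0.01789577  0.09965885] [-1.01000581 -1.46665801  0.28301512]
scene [231 259  13  26 189] [[0.6056, -0.0094, 0.0758], [0.6108, -0.0066, 0.0836], [0.6238, 0.0032, 0.1123], [0.6262, 0.0108, 0.126], [0.6282, 0.013, 0.1329]]
[ 0.61436957 -0.01657324  0.09946341] tcp in mixer axes; bore origin [0.55682585 0.161      0.09447209]
```

>>> step_arm(moves=[[0,6,0,0,0,0,0],[0,11,0,0,0,0,0],[0,15,0,0,0,0,0],[0,18,0,0,0,0,0],[0,20,0,0,0,0,0],[0,20,0,0,0,0,0]])

```text
clock: 10.35
tcp_pos: [0.6099, -0.0777, 0.0992]
orientation: [0.173, 2.648, -0.045]
contact_force: [-1.4, -4.8, 1.9]
grip_width: -0.0001
gripper_force: 2.2
```

```bash
python3 - <<'E'
from h import *
A=np.stack([xm,ym,Z],1); o=r.get_obs(); print(tool()[0]@A, o['contact_force']@A)
E
python3 post.py
```

```text
[ 6.14831333e-01 -2.26328895e-04  9.92297945e-02] [-0.83035824 -4.96629792  1.90373127]
scene [239 257  12  27 188] [[0.6045, 0.0087, 0.0771], [0.6109, 0.0117, 0.084], [0.6238, 0.0203, 0.1127], [0.6266, 0.0283, 0.1255], [0.6287, 0.0303, 0.1332]]
[ 6.14793363e-01 -2.22347247e-04  9.92090511e-02] tcp in mixer axes; bore origin [0.55682585 0.161      0.09447209]
```

>>> step_arm(moves=[[0,2,0,0,0,0,0],[0,3,0,0,0,0,0],[0,3,0,0,0,0,0]])

```text
clock: 10.7
tcp_pos: [0.6099, -0.0776, 0.0993]
orientation: [0.177, 2.647, -0.05]
contact_force: [-1.2, -9.6, 0.3]
grip_width: 0.0001
gripper_force: 4.9
```

```bash
python3 - <<'E'
from h import *
A=np.stack([xm,ym,Z],1); o=r.get_obs(); print(tool()[0]@A, o['contact_force']@A)
E
```

```text
[ 6.14773329e-01 -1.18870641e-04  9.93145446e-02] [ 0.01338768 -9.7226552   0.29962223]
```

The force rose to 9.7 N with no further motion, so the carriage is at its stop. I back off to the right and retract.

>>> step_arm(moves=[[0,-10,0,0,0,0,0],[0,-25,0,0,0,0,0],[0,-35,-20,0,0,0,0],[0,-35,-60,0,0,0,0],[0,-35,-100,0,0,0,0],[0,-35,-140,0,0,0,0],[0,-35,-140,0,0,0,0],[0,-35,-140,0,0,0,0]])

```text
clock: 11.5
tcp_pos: [0.5407, -0.0982, 0.2237]
orientation: [0.168, 2.649, -0.038]
contact_force: [0.4, 0.3, -0.3]
grip_width: -0.0001
gripper_force: 0.0
```

```bash
python3 post.py; python3 - <<'E'
from h import *
f=grab('scene'); save(f,'s2'); im=cv2.imread('pics/s2.png')[200:340,200:390]; cv2.imwrite('pics/s2c.png',cv2.resize(im,None,fx=4,fy=4))
P=pts(f); E=P@B; hsv=cv2.cvtColor(f['image'],cv2.COLOR_RGB2HSV); H,S,V=[hsv[...,i].astype(int) for i in range(3)]
m=((H<6)|(H>174))&(S>150)&(V>60)&(abs(E[...,1]-.246)<.03)&(E[...,2]>-.2)&(f['depth']>0)
print(np.percentile(E[m],[2,50,98],axis=0).round(4).tolist(), r.get_obs()['contact_force'])
E
```

```text
scene [243 262   8  22 151] [[0.6106, 0.0148, 0.076], [0.6177, 0.0159, 0.0817], [0.6246, 0.0224, 0.1068], [0.6262, 0.0287, 0.1247], [0.6276, 0.0304, 0.127]]
[ 0.54863166 -0.02943685  0.2236067 ] tcp in mixer axes; bore origin [0.55682585 0.161      0.09447209]
[[0.5248, 0.2387, -0.1565], [0.5308, 0.2473, -0.1312], [0.5363, 0.2553, -0.1119]] [ 0.1403993  -0.43871367  0.52040923]
```

View pics/s2c.png

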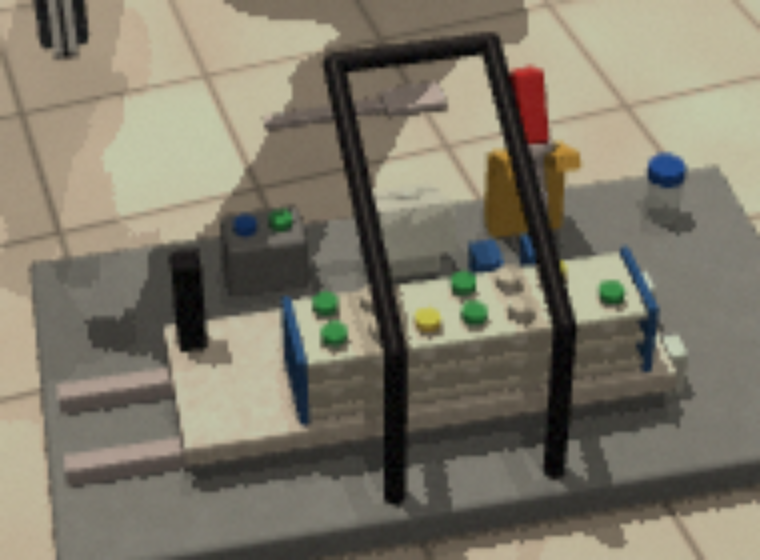

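The picture shows the pin standing in the notch at (530,110), the carriage against its stops at (670,350), the post displaced about 60 mm, and the gripper clear. I hand in.

```bash
python3 -c "
from bench import r
print(r.hand_in())"
```

```text
the job is handed in; nothing more can be done
None
```

I handed the job in at about 11.6 s: the pin is parked in the yellow notch and let go, the carriage is at its left stop (about 60 mm travel), and the gripper touches nothing; the hand-in returned no verdict.

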